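Set out the hall console display

ROBOT

A 6-joint arm with a two-finger parallel gripper is mounted at the origin on the work surface. World frame = base frame: x ahead of the robot, y to its left, z up, the work surface at z = 0. Lengths are in mm, angles in rad, forces in N, time in s.
With the tool pointing down it reaches from about 275 to 1000 mm from the base axis. Payload 8.4 kg.
Tool frame: the origin (TCP) lies at the very end of the fingers, on their centre line; the grasp point (between the pads) lies 19 mm behind it (r.tcp_to_grasp is the distance from the TCP to the grasp point, in mm); z points along the fingers, y is the line along which they close (so a half turn about z gives the same grasp; the last joint's range is limited). The gripper opens to 85 mm and grips with 20 to 120 N. Pads are 22 mm wide; open, the fingers measure 114 mm over their backs; the gripper's body (76 mm by 85 mm) begins 54 mm behind the grasp point. The pads swing forward as they close: fully open they stand 13 mm farther back than shut.
Start: joints at [1.26, 0.353, 1.633, -0, 1.155, -0.002], TCP at [189.946, 595.44, 231.281] pointing down, gripper open.
Joint ranges: [-2.63, 2.63], [-0.92, 2.1], [0.06, 2.66], [-1.3, 4.44], [0, 2.69], [-3.02, 3.02]. Speed limits (rad/s): [2.22, 2.22, 2.79, 3.14, 3.14, 3.14].

INTERFACE

Orientations are given as [roll, pitch, yaw] about the fixed x, y, z axes, in that order (R = Rz(yaw) Ry(pitch) Rx(roll)).
In Python, from rig import r gives the robot as it stands. The module is installed in compiled form; this text tells all that it offers.
- The arm moves only by the tool play_rows, never from a script. Its argument "rows" is a list of rows, each an object with "dp": the shift along the tool's x, y, z in units of 40 mm (1.0 is 40 mm), a list of three; "turn": the turn, a rotation vector about the tool's x, y, z in units of 6 degrees (1.0 is 6 degrees), a list of three; "fingers": the closure, from 0 (fully open) to 1 (shut). In form: [{"dp": [tx, ty, tz], "turn": [wx, wy, wz], "fingers": fingers}, ...]. A call has 1 to 5 rows; each row shifts and turns the commanded pose from where the row before left it, along the tool's axes as they then stand; what a row does not reach is not made up. A row lasts 1/12 s, in which the tool goes at most 41.7 mm and 7.16 degrees, less where a joint would pass 70% of its speed; a pose out of reach is approached as far as the arm can. A call is refused whole if a number of a shift passes 1 or a number of a turn 1, either way. A call with a gripper value outside its range is refused whole. The fingers move at their own pace and stop on an object; "force" is the grip in N (left out, the last holds). Time passes only in rows, so rows that do not move let the fingers close. It gives the time, the measured TCP pose, the force, the opening and the grip force at its end, in the units of the state.
- r.sense(): the state, without advancing time (a new reading comes with each control period).
- r.grab_frame(name): name is "scene" or "top" or "wrist"; returns a dict with "pixels" (420x560x3 uint8, red, green, blue), "fx", "fy", "cx", "cy" (pixels), "pose" (4x4, takes a point from camera to world coordinates). Camera axes: x right, y down, z forward; pixel columns grow to the right and rows downward; lengths in mm; the calibration is good to about 2 mm. A picture is of the moment at which its call begins. There is no depth.
- r.sign_off(): hands the job in; it is judged then, once.
The state is a dict: "clock": time; "qpos": joint angles; "qvel": joint speeds; "joint_efforts": joint torques, N m; "eef_pos": TCP position; "tcp_rot": TCP orientation; "contact_force": force on the tool from outside, world axes, zero at the start; "wrist_torque": the same for the moment, N m; "opening": opening from 0.0 (shut) to 1.0 (fully open); "grasp_force": force on a finger pad.
Only numpy, scipy, OpenCV 4.12 (cv2) and the standard library are available. Lean on these libraries where they do the work, as an engineer would, in place of code of your own. Each camera call takes 0.05 s, during which the arm holds its last target. There are 200 camera calls.

TASK

Set out the hall console for the photograph: on the tray, stand the black candle midway between the white vase and the dark dome diffuser with its wooden lid seated on top, and the amber bottle midway between the vase and the candle, all in one line along the middle of the tray. Stand the pink perfume bottle in the middle of the black box's lid, its broad side parallel to the box's long side. Set the glass down gently, leave everything upright, and do not disturb the supplement tub or the tall carton.

Things in the scene. Friction and masses are not known exactly. Their poses are not given: they have to be found in the camera images.
- candle: scented candle in a round black glass jar, 60 mm across and 80 mm tall, white paper band round it, open at the top with cream wax 20 mm below the rim (mouth 53 mm wide); about 0.3 kg. Origin: centre of the underside, z up. Starts standing on the console top, near the robot.
- lid: the candle's wooden lid, 32 mm tall: below, a tapered rubber plug (0 to 5 mm, 39 to 45 mm across) that drops loosely into the jar's mouth; a disc 60 mm across (5 to 14 mm); on top a round knob 20 mm across (14 to 32 mm). Origin: centre of the plug's underside, z up to the knob; seated, it is 75 mm above the jar's origin. Starts knob up on the console near the robot; 50 g.
- amber: round amber glass room-spray bottle with white band and black cap: body 36 mm across up to 62 mm, sloping shoulder up to 78 mm, cap 23 mm across up to 105 mm; about 0.13 kg. Origin: centre of the underside, z up. Starts standing on the console top, near the robot.
- perfume: flat rectangular pink perfume bottle: glass body 46 mm wide (its x), 28 mm thick (its y), 50 mm tall; black round cap 21 mm across on top, 74 mm tall in all; about 0.15 kg. Origin: centre of the underside, z up. Starts standing on the console top, near the robot.
- tray: long light-wood tray, fixed: 460 mm long (its y), 130 mm deep (its x), flat floor 10 mm above the console, rim 16 mm high, 7 mm wide, a brass handle at each end (33 mm high). Origin: centre of its underside, at console height. Vase and diffuser stand on its long middle line, each 160 mm from its middle; which is at which end changes.
- vase: small white ceramic bud vase with narrow neck, standing fixed at one end of the tray: 68 mm across at the belly, 112 mm tall. Origin: centre of the underside, on the tray floor.
- diffuser: black ribbed dome-shaped aroma diffuser on a wooden foot, standing fixed at the other end of the tray: 114 mm across, 85 mm tall. Origin: centre of the underside, on the tray floor.
- box: black lidded storage box, fixed, at the left or the right side of the work: 170 mm long (its x), 110 mm wide (its y), its flat lid's top 70 mm above the console; a small brass tab on the short side nearer the robot. Origin: centre of the underside, at console height.
- tub: bystander, loose: white supplement tub with orange band and green cap, 52 mm across, 86 mm tall, standing on the console on the other side from the box. Origin: centre of the underside.
- carton: bystander, loose: tall magenta carton, 40 by 40 by 105 mm, standing behind the tub as seen from the robot (80 to 100 mm farther away). Origin: centre of the underside.
Not all that is in view belongs to the job. Of the things that look like the lid, take the one that is nearest to the robot's base at the start.

How it is judged (in metres and radians):
At the end, for the whole second after the job is handed in: Candle within 14 mm of the vase-diffuser midpoint; lid seated (8 mm, 3 mm in height); amber bottle within 15 mm of the tray's middle line, 62 to 98 mm from vase and candle centres; perfume within 15 mm of the box lid's centre, within 0.25 rad of parallel; all upright (0.08 rad), at rest (x of candle in the frame of tray between -0.014 and 0.014 m and y of candle in the frame of tray between -0.014 and 0.014 m and z of candle in the frame of tray between 0.006 and 0.014 m and z of lid in the frame of candle between 0.072 and 0.078 m and horizontal distance between lid and candle below 0.008 m and x of amber in the frame of tray between -0.015 and 0.015 m and z of amber in the frame of tray between 0.006 and 0.014 m and horizontal distance between amber and vase between 0.062 and 0.098 m and horizontal distance between amber and candle between 0.062 and 0.098 m and x of perfume in the frame of box between -0.015 and 0.015 m and y of perfume in the frame of box between -0.015 and 0.015 m and z of perfume in the frame of box between 0.066 and 0.074 m and angle between the x axis of perfume and the x axis of box, either way round below 0.25 rad and angle between each of candle, lid, amber, perfume's own z axis and vertical below 0.08 rad and linear speed of each of candle, lid, amber, perfume below 0.02 m/s); the robot touches nothing.
It fails at once if the supplement tub or the tall carton is pushed by more than 15 mm or tipped (distance of any of tub, carton from where it was at the start of the episode above 0.015 m or angle between any of tub, carton's own z axis and vertical above 0.2 rad).
It fails at once if the candle or a glass bottle is dropped: falls free of the fingers at over 0.5 m/s (a drop of some 13 mm) ((contact force between the fingers and candle below 0.2 N and linear speed of candle above 0.5 m/s) or (contact force between the fingers and amber below 0.2 N and linear speed of amber above 0.5 m/s) or (contact force between the fingers and perfume below 0.2 N and linear speed of perfume above 0.5 m/s)).
It also fails if it takes over 118 s, if anything falls off the work surface, if the arm or the gripper's body presses on something with over 40 N, if the wrist force passes 120 N, or if a joint passes its speed limit or range.

## Working session

There is one attempt and no reset: what is moved stays moved. The work goes in short steps, Python scripts to look and compute and a tool call to move; the robot and the scene stay as the last step left them, time stands still between calls to the robot, and variables do not carry over. Pictures are saved under pics/ and viewed, at most 14 in all, crops included, and the job is handed in when it is done.

Besides the shell and the picture viewer there is one more tool, called after "Call:" as name(argument=value, ...), one argument or row to a line, values as JSON. play_rows: Moves the arm, as the interface text tells. Its arguments: {"type":"object","properties":{"rows":{"type":"array"},"force":{"type":"number"}},"required":["rows"]}

```bash
mkdir -p pics; cat > h.py <<'E'
import numpy as np, cv2
from rig import r
def grab(n,f=None):
    d=r.grab_frame(n)
    if f: cv2.imwrite('pics/'+f,cv2.cvtColor(d['pixels'],cv2.COLOR_RGB2BGR))
    return d
def ray(d,u,v,z):
    P=np.array(d['pose']);w=P[:3,:3]@np.array([(u-d['cx'])/d['fx'],(v-d['cy'])/d['fy'],1.])
    o=P[:3,3];return o+w*(z-o[2])/w[2]
def proj(d,p):
    P=np.array(d['pose']);c=P[:3,:3].T@(np.array(p,float)-P[:3,3])
    return d['cx']+d['fx']*c[0]/c[2],d['cy']+d['fy']*c[1]/c[2]
E
python3 - <<'E'
from h import *
print(r.sense())
for n in('top','scene'):
    d=grab(n,n+'0.png');print(n,np.round(d['pose'],3).tolist(),d['fx'],d['cx'],d['cy'])
E
```

```text
{'clock': 0.0, 'qpos': array([ 1.25961313e+00,  3.53683542e-01,  1.63410418e+00,  1.01157742e-05,
        1.15517286e+00, -2.38896955e-03]), 'qvel': array([ 0.00106754, -0.00044018,  0.00132653,  0.00037612, -0.00030144,
        0.00021484]), 'joint_efforts': array([ 5.06688502e-05, -6.05240464e+01, -3.42071164e+01,  4.23952099e-05,
        9.34259500e-03, -9.88076287e-07]), 'eef_pos': array([189.79606428, 595.01141453, 230.55237843]), 'tcp_rot': array([-3.14022476e+00, -1.25168665e-05,  2.83279432e+00]), 'contact_force': array([0.71642448, 0.05930668, 0.63508304]), 'wrist_torque': array([-0.02977358, -0.00654764,  0.01114735]), 'grasp_force': 0.0, 'opening': 0.9993073273008095}
top [[0.011, -0.997, 0.083, 504.835], [-1.0, -0.01, 0.013, -3.591], [-0.013, -0.083, -0.996, 1170.214], [0.0, 0.0, 0.0, 1.0]] 393.26799088947934 276.12050940174726 207.8294511139731
scene [[-0.578, 0.492, -0.651, 1166.384], [0.816, 0.364, -0.45, 394.915], [0.015, -0.791, -0.612, 585.803], [0.0, 0.0, 0.0, 1.0]] 382.6062858620674 285.6409025963585 210.89851846181028
```

View pics/top0.png

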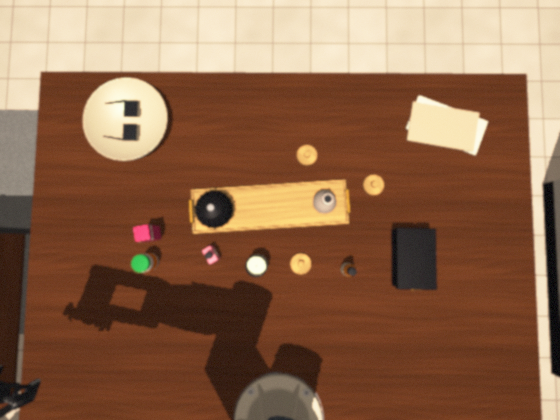

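View pics/scene0.png

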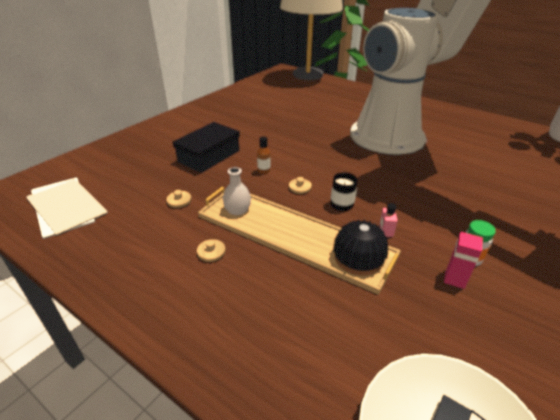

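Top view: lid-like discs at (301,264), (307,155) and (374,184). The nearest to the base (280,400) is (301,264). Candle (257,265), amber (348,269), perfume (210,255), box (414,258), vase (325,201), diffuser (213,208), tub (141,263), carton (146,233).

```bash
python3 - <<'E'
from h import *
d=grab('top');im=cv2.cvtColor(d['pixels'],cv2.COLOR_RGB2BGR)
c=im[140:300,120:450];cv2.imwrite('pics/crop1.png',cv2.resize(c,None,fx=2.4,fy=2.4,interpolation=cv2.INTER_CUBIC))
hsv=cv2.cvtColor(im,cv2.COLOR_BGR2HSV).astype(int);H,S,V=hsv[...,0],hsv[...,1],hsv[...,2]
def blobs(name,m,z,roi,amin=15):
    k=np.zeros(m.shape,bool);x0,y0,x1,y1=roi;k[y0:y1,x0:x1]=1
    cs,_=cv2.findContours((m&k).astype(np.uint8),cv2.RETR_EXTERNAL,cv2.CHAIN_APPROX_NONE)
    for q in cs:
        if cv2.contourArea(q)<amin: continue
        R=cv2.minAreaRect(q)
        box=cv2.boxPoints(R)
        w=[np.round(ray(d,u,v,z)[:2],1).tolist() for u,v in box]
        print(name,np.round(R[0],1),np.round(R[1],1),'c',np.round(ray(d,*R[0],z)[:2],1),w)
wood=(H>10)&(H<28)&(V>140)&(S>60)
for z,roi in((10,(285,248,318,282)),(10,(290,140,325,170)),(10,(360,170,390,198))): blobs('lid',wood,z,roi)
blobs('tray',wood,16,(180,170,360,240),200)
blobs('candletop',(V>130)&(S<90),65,(240,250,275,285))
blobs('box',(V<48),70,(385,220,445,295),300)
blobs('diff',(V<50),40,(190,185,240,232),200)
blobs('pink',(H>150)&(S>60)&(V>90),50,(198,240,225,272))
blobs('vase',(S<70)&(V>90),50,(308,185,342,218))
blobs('amber',(S<70)&(V<60),105,(335,255,362,285))
E
```

```text
lid [300. 264.] [22. 22.] c [436.8 -59.5] [[468.4, -27.1], [469.2, -91.5], [405.4, -91.7], [404.6, -27.6]]
lid [306.5 154.5] [21. 21.] c [761.9 -77. ] [[793.6, -45.4], [794.1, -108.3], [730.3, -108.5], [729.8, -45.9]]
lid [373.5 184.5] [21. 21.] c [ 673.2 -276. ] [[704.4, -245.1], [704.9, -307.4], [642.1, -306.6], [641.5, -244.7]]
tray [268.9 206.2] [ 46.3 162.1] c [605.2  33.3] [[656.0, 278.4], [691.6, -200.5], [555.0, -208.6], [519.4, 265.5]]
candletop [256. 265.] [18. 20.] c [435.9  65.7] [[460.5, 94.1], [461.1, 38.2], [411.4, 37.5], [410.7, 93.2]]
box [413.  257.5] [61. 42.] c [ 461.8 -368.8] [[545.5, -312.1], [546.7, -428.5], [379.2, -424.8], [377.8, -309.8]]
diff [214.3 208.8] [33.9 34.6] c [594.  190.4] [[592.6, 260.7], [664.7, 191.4], [595.5, 120.3], [524.1, 189.5]]
pink [210.5 254. ] [16.5 11.2] c [464.3 196.2] [[476.7, 221.9], [492.3, 194.4], [451.9, 170.7], [436.3, 198.0]]
vase [324.5 201. ] [20. 19.] c [ 618.5 -126.5] [[647.1, -99.3], [647.6, -153.6], [590.2, -153.6], [589.6, -99.5]]
```

View pics/crop1.png

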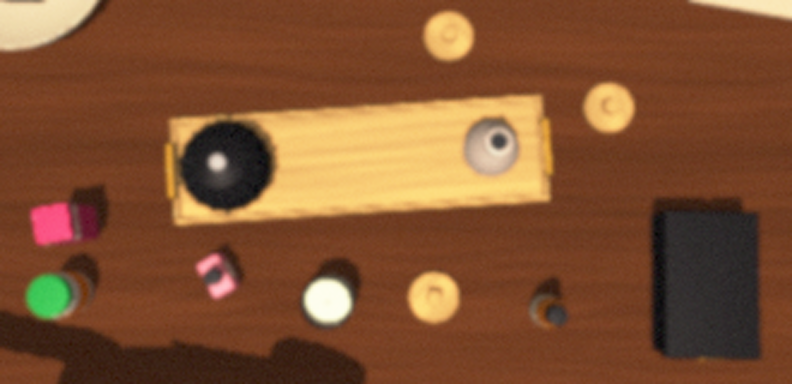

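The crop confirms the choice: the disc at crop (433,297), full image (300,264), has its knob up and is nearest the base. Next I align the tool yaw to 90° and move over the candle.

Call:
play_rows(
  rows=[
    {"dp": [0,0,0],"turn": [0,0,1],"fingers": 0},
    {"dp": [0,0,0],"turn": [0,0,1],"fingers": 0},
    {"dp": [0,0,0],"turn": [0,0,1],"fingers": 0},
    {"dp": [0,0,0],"turn": [0,0,1],"fingers": 0},
    {"dp": [0,0,0],"turn": [0,0,1],"fingers": 0},
  ],
  force=30,
)

```text
clock: 0.57
eef_pos: [189.9, 595.2, 231.0]
tcp_rot: [-3.141, 0.0, 2.304]
contact_force: [0.1, -0.1, 0.0]
opening: 0.997
grasp_force: 0.0
```

Call:
play_rows(
  rows=[
    {"dp": [0,0,0],"turn": [0,0,1],"fingers": 0},
    {"dp": [0,0,0],"turn": [0,0,1],"fingers": 0},
    {"dp": [0,0,0],"turn": [0,0,1],"fingers": 0},
    {"dp": [0,0,0],"turn": [0,0,1],"fingers": 0},
    {"dp": [0,0,0],"turn": [0,0,1],"fingers": 0},
  ],
)

```text
clock: 0.98
eef_pos: [189.9, 595.3, 231.0]
tcp_rot: [-3.141, 0.0, 1.78]
contact_force: [-0.3, 0.4, 0.0]
opening: 0.996
grasp_force: 0.0
```

Call:
play_rows(
  rows=[
    {"dp": [0,0,0],"turn": [0,0,1],"fingers": 0},
    {"dp": [0,0,0],"turn": [0,0,1],"fingers": 0},
    {"dp": [0,0,0],"turn": [0,0,0.05],"fingers": 0},
  ],
)

```text
clock: 1.23
eef_pos: [189.9, 595.2, 231.0]
tcp_rot: [-3.141, 0.001, 1.566]
contact_force: [-0.7, 0.4, 0.0]
opening: 1.001
grasp_force: 0.0
```

Call:
play_rows(
  rows=[
    {"dp": [-0.88,0.41,0],"turn": [0,0,0],"fingers": 0},
    {"dp": [-0.88,0.41,0],"turn": [0,0,0],"fingers": 0},
    {"dp": [-0.88,0.41,0],"turn": [0,0,0],"fingers": 0},
    {"dp": [-0.88,0.41,0],"turn": [0,0,0],"fingers": 0},
    {"dp": [-0.88,0.41,0],"turn": [0,0,0],"fingers": 0},
  ],
)

```text
clock: 1.65
eef_pos: [272.2, 417.7, 231.1]
tcp_rot: [3.142, 0.0, 1.575]
contact_force: [0.5, -0.9, 0.1]
opening: 1.001
grasp_force: 0.0
```

Call:
play_rows(
  rows=[
    {"dp": [-0.88,0.41,0],"turn": [0,0,0],"fingers": 0},
    {"dp": [-0.88,0.41,0],"turn": [0,0,0],"fingers": 0},
    {"dp": [-0.88,0.41,0],"turn": [0,0,0],"fingers": 0},
    {"dp": [-0.88,0.41,0],"turn": [0,0,0],"fingers": 0},
    {"dp": [-0.88,0.41,0],"turn": [0,0,0],"fingers": 0},
  ],
)

```text
clock: 2.07
eef_pos: [354.3, 241.7, 231.4]
tcp_rot: [3.141, -0.0, 1.575]
contact_force: [0.7, 0.1, 0.3]
opening: 0.999
grasp_force: 0.0
```

Call:
play_rows(
  rows=[
    {"dp": [-0.88,0.41,0],"turn": [0,0,0],"fingers": 0},
    {"dp": [-0.88,0.41,0],"turn": [0,0,0],"fingers": 0},
    {"dp": [-0.88,0.41,0],"turn": [0,0,0],"fingers": 0},
    {"dp": [-0.88,0.41,0],"turn": [0,0,0],"fingers": 0},
    {"dp": [0,0,0],"turn": [0,0,0],"fingers": 0},
  ],
)

```text
clock: 2.48
eef_pos: [421.9, 97.6, 231.5]
tcp_rot: [3.14, 0.002, 1.57]
contact_force: [-0.1, 0.7, 0.4]
opening: 0.999
grasp_force: 0.0
```

```bash
python3 - <<'E'
from h import *
s=r.sense();print(s['clock'],s['eef_pos'],s['tcp_rot'],s['qpos'])
d=grab('wrist','w1.png');np.save('w1.npy',d,allow_pickle=True);print(np.round(d['pose'],3).tolist(),d['fx'],d['cx'],d['cy'])
E
```

```text
2.4833 [421.87292481  97.55408842 231.54752221] [3.13980943e+00 1.79793080e-03 1.57013597e+00] [ 0.22548522  0.04587331  2.02230633 -0.00245046  1.07207959  0.22731459]
[[1.0, -0.001, 0.001, 422.117], [-0.001, -0.953, -0.302, 175.477], [0.001, 0.302, -0.953, 373.565], [0.0, 0.0, 0.0, 1.0]] 372.33025541030264 281.22325157539115 207.77835570105483
```

View pics/w1.png

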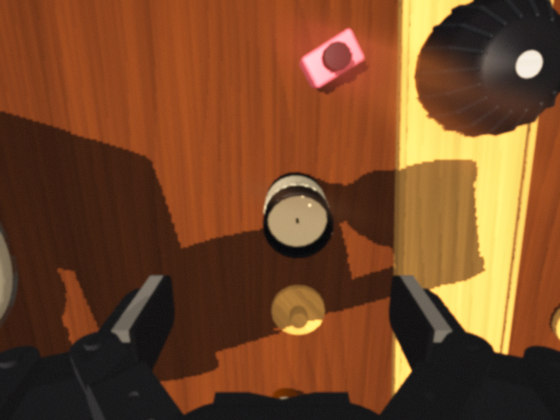

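The wrist view shows the candle wax centred near (297,219), the lid near (298,310) and the perfume cap at (337,57). I measure these by colour.

```bash
python3 - <<'E'
from h import *
d=np.load('w1.npy',allow_pickle=True).item()
im=cv2.cvtColor(d['pixels'],cv2.COLOR_RGB2BGR);hsv=cv2.cvtColor(im,cv2.COLOR_BGR2HSV).astype(int);H,S,V=hsv[...,0],hsv[...,1],hsv[...,2]
def fit(n,m,roi,z,rect=False):
    k=np.zeros(m.shape,bool);x0,y0,x1,y1=roi;k[y0:y1,x0:x1]=1
    mm=cv2.morphologyEx((m&k).astype(np.uint8),cv2.MORPH_CLOSE,np.ones((5,5)))
    cs,_=cv2.findContours(mm,0,1);q=max(cs,key=cv2.contourArea)
    q3=np.array([ray(d,u,v,z)[:2] for u,v in q[:,0]],np.float32)
    print(n,'world rect',cv2.minAreaRect(q3),'circ',cv2.minEnclosingCircle(q3),cv2.minAreaRect(q)[0])
print(hsv[219,310],hsv[245,298],hsv[300,285],hsv[75,320])
fit('wax',(V>110)&(S<110),(266,193,330,250),60)
fit('jar',(V<45),(260,190,336,260),80)
fit('lid',(H>13)&(H<30)&(V>100),(265,280,330,340),14)
fit('pink',(H>150)&(S>50)&(V>110)|(H<5)&(S<150)&(V>180)|((V<90)&(S<150)),(295,20,372,95),50)
print(ray(d,337,57,74))
E
```

```text
[ 18  95 185] [ 18  96 156] [ 16 167 174] [176  56 255]
wax world rect ((436.8606262207031, 63.877410888671875), (50.50942611694336, 48.461368560791016), 39.52500534057617) circ ((436.4013671875, 65.25199127197266), 26.33114242553711) (297.3852233886719, 220.2622528076172)
jar world rect ((435.2912902832031, 59.90196990966797), (45.75605773925781, 58.070499420166016), 78.72224426269531) circ ((435.9210510253906, 67.03633880615234), 30.214303970336914) (296.6380310058594, 232.68136596679688)
lid world rect ((440.5636291503906, -58.18547058105469), (63.77763748168945, 58.97818374633789), 89.91761016845703) circ ((441.1974182128906, -57.69169998168945), 32.44074249267578) (297.5, 310.0)
pink world rect ((463.1889343261719, 199.24021911621094), (47.78164291381836, 27.88541030883789), 30.72319793701172) circ ((463.11138916015625, 199.76419067382812), 25.655771255493164) (331.9045104980469, 58.247188568115234)
[464.26894095 198.85439919  74.        ]
```

Call:
play_rows(
  rows=[
    {"dp": [-0.4,0.18,0.5],"turn": [0,0,0],"fingers": 0},
    {"dp": [-0.4,0.18,0.5],"turn": [0,0,0],"fingers": 0},
    {"dp": [0,0,0.9],"turn": [0,0,0],"fingers": 0},
    {"dp": [0,0,0.6],"turn": [0,0,0],"fingers": 0},
    {"dp": [0,0,0],"turn": [0,0,0],"fingers": 0},
  ],
)

```text
clock: 2.95
eef_pos: [430.6, 70.8, 127.5]
tcp_rot: [-3.134, 0.001, 1.573]
contact_force: [-1.1, -0.3, -0.8]
opening: 1.003
grasp_force: 0.0
```

Call:
play_rows(
  rows=[
    {"dp": [0,0,0],"turn": [0,0,0],"fingers": 0},
  ],
)

```text
clock: 3.03
eef_pos: [432.9, 71.3, 130.7]
tcp_rot: [-3.138, 0.0, 1.573]
contact_force: [0.0, -1.0, 1.2]
opening: 1.0
grasp_force: 0.0
```

Call:
play_rows(
  rows=[
    {"dp": [-0.14,0.08,0.5],"turn": [0,0,0],"fingers": 0},
    {"dp": [0,0,0.5],"turn": [0,0,0],"fingers": 0},
    {"dp": [0,0,0.5],"turn": [0,0,0],"fingers": 0},
    {"dp": [0,0,0.5],"turn": [0,0,0],"fingers": 0},
    {"dp": [0,0,0.3],"turn": [0,0,0],"fingers": 0},
  ],
)

```text
clock: 3.45
eef_pos: [438.1, 65.9, 39.7]
tcp_rot: [3.14, -0.0, 1.573]
contact_force: [-1.6, 0.2, -0.5]
opening: 1.0
grasp_force: 0.0
```

Call:
play_rows(
  rows=[
    {"dp": [0,0,0.15],"turn": [0,0,0],"fingers": 0},
    {"dp": [0,0,0.1],"turn": [0,0,0],"fingers": 0},
    {"dp": [0,0,0],"turn": [0,0,0],"fingers": 0},
    {"dp": [0,0,0],"turn": [0,0,0],"fingers": 0},
  ],
)

```text
clock: 3.78
eef_pos: [438.1, 65.4, 30.3]
tcp_rot: [3.14, -0.0, 1.572]
contact_force: [-0.1, 0.3, -0.1]
opening: 1.001
grasp_force: 0.0
```

Call:
play_rows(
  rows=[
    {"dp": [0,0,0],"turn": [0,0,0],"fingers": 0.2},
    {"dp": [0,0,0],"turn": [0,0,0],"fingers": 0.3},
    {"dp": [0,0,0],"turn": [0,0,0],"fingers": 0.5},
    {"dp": [0,0,0],"turn": [0,0,0],"fingers": 0.6},
    {"dp": [0,0,0],"turn": [0,0,0],"fingers": 0.6},
  ],
  force=40,
)

```text
clock: 4.2
eef_pos: [437.6, 65.1, 30.2]
tcp_rot: [3.141, -0.0, 1.571]
contact_force: [-2.2, 0.2, 10.3]
opening: 0.693
grasp_force: 40.9
```

Call:
play_rows(
  rows=[
    {"dp": [0,0,0],"turn": [0,0,0],"fingers": 0.6},
    {"dp": [0,0,0],"turn": [0,0,0],"fingers": 0.6},
    {"dp": [0,0,0],"turn": [0,0,0],"fingers": 0.6},
  ],
)

```text
clock: 4.45
eef_pos: [437.6, 65.2, 30.2]
tcp_rot: [3.141, -0.0, 1.571]
contact_force: [-2.3, 0.2, 10.0]
opening: 0.689
grasp_force: 40.9
```

Call:
play_rows(
  rows=[
    {"dp": [0,0,-0.3],"turn": [0,0,0],"fingers": 0.6},
    {"dp": [0,0,-0.6],"turn": [0,0,0],"fingers": 0.6},
    {"dp": [0,0,-0.6],"turn": [0,0,0],"fingers": 0.6},
    {"dp": [-0.1,0.5,0],"turn": [0,0,0],"fingers": 0.6},
    {"dp": [-0.14,0.7,0],"turn": [0,0,0],"fingers": 0.6},
  ],
)

```text
clock: 4.87
eef_pos: [484.3, 55.6, 90.8]
tcp_rot: [3.141, -0.0, 1.572]
contact_force: [-0.3, 0.9, -3.2]
opening: 0.691
grasp_force: 45.1
```

Call:
play_rows(
  rows=[
    {"dp": [-0.14,0.7,0],"turn": [0,0,0],"fingers": 0.6},
    {"dp": [-0.14,0.7,0],"turn": [0,0,0],"fingers": 0.6},
    {"dp": [-0.14,0.7,0],"turn": [0,0,0],"fingers": 0.6},
    {"dp": [-0.14,0.6,0],"turn": [0,0,0],"fingers": 0.6},
    {"dp": [0,0.3,0],"turn": [0,0,0],"fingers": 0.6},
  ],
)

```text
clock: 5.28
eef_pos: [608.2, 32.1, 89.6]
tcp_rot: [3.139, 0.0, 1.57]
contact_force: [0.6, -0.3, -2.1]
opening: 0.693
grasp_force: 45.0
```

Call:
play_rows(
  rows=[
    {"dp": [0,0,0],"turn": [0,0,0],"fingers": 0.6},
    {"dp": [0,0,0],"turn": [0,0,0],"fingers": 0.6},
    {"dp": [0,0,0],"turn": [0,0,0],"fingers": 0.6},
  ],
)

```text
clock: 5.53
eef_pos: [603.7, 33.1, 88.9]
tcp_rot: [-3.14, 0.0, 1.571]
contact_force: [-0.7, -0.2, -2.8]
opening: 0.69
grasp_force: 45.0
```

```bash
python3 - <<'E'
from h import *
s=r.sense();print(s['clock'],s['eef_pos'],s['tcp_rot'],s['contact_force'])
d=grab('wrist','w2.png');np.save('w2.npy',d,allow_pickle=True)
d=grab('top');np.save('t2.npy',d,allow_pickle=True)
E
```

```text
5.5333 [603.67355671  33.12958234  88.85537572] [-3.13955282e+00  5.76668223e-05  1.57099361e+00] [-0.67557126 -0.21484467 -2.8268086 ]
```

View pics/w2.png

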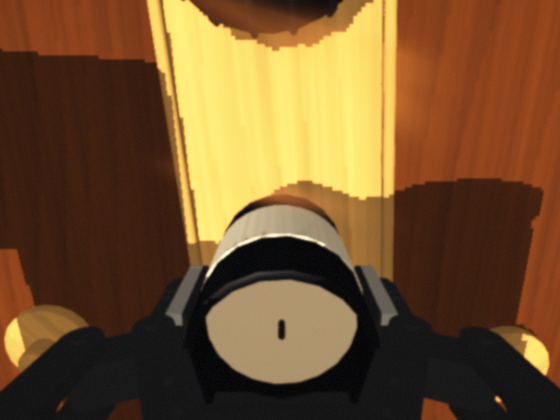

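The candle is held upright, wax centre (281,328). The tray's outer edges are near (160,80)/(396,80) and (187,210)/(393,210), so I compute its middle line.

```bash
python3 - <<'E'
from h import *
d=np.load('w2.npy',allow_pickle=True).item()
hsv=cv2.cvtColor(d['pixels'],cv2.COLOR_RGB2HSV).astype(int)
for v in (60,90,120,150,170):
    w=np.where((hsv[v,:,0]>18)&(hsv[v,:,1]>70)&(hsv[v,:,2]>110))[0]
    a,b=ray(d,w[0],v,16),ray(d,w[-1]+1,v,16);print(v,w[0],w[-1],a[:2].round(1),b[:2].round(1),((a+b)/2)[:2].round(1))
print('wax',ray(d,281,331,118))
t=np.load('t2.npy',allow_pickle=True).item()
im=cv2.cvtColor(t['pixels'],cv2.COLOR_RGB2BGR);cv2.imwrite('pics/t2.png',im)
E
```

```text
60 157 394 [537.  126.5] [665.1 126.4] [601.  126.5]
90 167 393 [541.  111.1] [666.  111.1] [603.5 111.1]
120 183 393 [548.5  94.9] [667.4  95. ] [608.   94.9]
150 178 393 [544.3  78. ] [669.   78.1] [606.6  78. ]
170 180 392 [544.5  66.3] [669.4  66.4] [607.   66.3]
wax [604.08248176  29.31048542 118.        ]
```

Call:
play_rows(
  rows=[
    {"dp": [0,0.06,0.3],"turn": [0,0,0],"fingers": 0.6},
    {"dp": [0,0,0.4],"turn": [0,0,0],"fingers": 0.6},
    {"dp": [0,0,0.3],"turn": [0,0,0],"fingers": 0.6},
    {"dp": [0,0,0.1],"turn": [0,0,0],"fingers": 0.6},
    {"dp": [0,0,0],"turn": [0,0,0],"fingers": 0.6},
  ],
)

```text
clock: 6.05
eef_pos: [606.2, 33.1, 43.5]
tcp_rot: [-3.138, 0.0, 1.571]
contact_force: [0.2, -0.3, -2.6]
opening: 0.69
grasp_force: 45.0
```

Call:
play_rows(
  rows=[
    {"dp": [0,0,0.04],"turn": [0,0,0],"fingers": 0.6},
    {"dp": [0,0,0.02],"turn": [0,0,0],"fingers": 0.6},
    {"dp": [0,0,0],"turn": [0,0,0],"fingers": 0.6},
    {"dp": [0,0,0],"turn": [0,0,0],"fingers": 0.6},
  ],
)

```text
clock: 6.38
eef_pos: [608.0, 33.1, 43.4]
tcp_rot: [3.141, -0.0, 1.571]
contact_force: [0.4, 0.0, -3.2]
opening: 0.694
grasp_force: 45.0
```

Call:
play_rows(
  rows=[
    {"dp": [0,-0.02,0.03],"turn": [0,0,0],"fingers": 0.6},
    {"dp": [0,-0.02,0.02],"turn": [0,0,0],"fingers": 0.6},
    {"dp": [0,0,0],"turn": [0,0,0],"fingers": 0.6},
    {"dp": [0,0,0],"turn": [0,0,0],"fingers": 0.6},
  ],
)

```text
clock: 6.72
eef_pos: [605.9, 33.1, 40.9]
tcp_rot: [-3.142, 0.0, 1.571]
contact_force: [-0.1, -0.6, -2.6]
opening: 0.694
grasp_force: 45.0
```

Call:
play_rows(
  rows=[
    {"dp": [0,0,0.03],"turn": [0,0,0],"fingers": 0.6},
    {"dp": [0,0,0],"turn": [0,0,0],"fingers": 0.6},
    {"dp": [0,0,0],"turn": [0,0,0],"fingers": 0.6},
  ],
)

```text
clock: 6.97
eef_pos: [606.2, 33.1, 40.3]
tcp_rot: [3.141, -0.0, 1.571]
contact_force: [-2.2, -1.3, 5.3]
opening: 0.692
grasp_force: 45.5
```

Call:
play_rows(
  rows=[
    {"dp": [0,0,0],"turn": [0,0,0],"fingers": 0.3},
    {"dp": [0,0,0],"turn": [0,0,0],"fingers": 0.2},
    {"dp": [0,0,0],"turn": [0,0,0],"fingers": 0},
    {"dp": [0,0,0],"turn": [0,0,0],"fingers": 0},
    {"dp": [0,0,0],"turn": [0,0,0],"fingers": 0},
  ],
)

```text
clock: 7.38
eef_pos: [606.1, 33.1, 39.6]
tcp_rot: [3.141, 0.0, 1.571]
contact_force: [0.4, -0.8, -0.4]
opening: 0.997
grasp_force: 0.0
```

Call:
play_rows(
  rows=[
    {"dp": [0,0,-0.3],"turn": [0,0,0],"fingers": 0},
    {"dp": [0,0,-0.6],"turn": [0,0,0],"fingers": 0},
    {"dp": [0,0,-0.9],"turn": [0,0,0],"fingers": 0},
    {"dp": [0,0,-0.9],"turn": [0,0,0],"fingers": 0},
    {"dp": [0,0,-0.9],"turn": [0,0,0],"fingers": 0},
  ],
)

```text
clock: 7.8
eef_pos: [605.6, 33.1, 186.0]
tcp_rot: [-3.141, -0.0, 1.571]
contact_force: [1.4, 0.0, 0.3]
opening: 1.002
grasp_force: 0.0
```

Call:
play_rows(
  rows=[
    {"dp": [-0.42,-0.82,0],"turn": [0,0,0],"fingers": 0.3},
    {"dp": [-0.42,-0.82,0],"turn": [0,0,0],"fingers": 0.3},
    {"dp": [-0.42,-0.82,0],"turn": [0,0,0],"fingers": 0.3},
    {"dp": [-0.42,-0.82,0],"turn": [0,0,0],"fingers": 0.3},
    {"dp": [0,-0.82,0],"turn": [0,0,0],"fingers": 0.3},
  ],
)

```text
clock: 8.22
eef_pos: [440.5, -35.8, 184.5]
tcp_rot: [3.141, 0.001, 1.57]
contact_force: [0.2, -0.3, 1.0]
opening: 0.696
grasp_force: 0.0
```

Call:
play_rows(
  rows=[
    {"dp": [0,0,0],"turn": [0,0,0],"fingers": 0.3},
    {"dp": [0,0,0],"turn": [0,0,0],"fingers": 0.3},
    {"dp": [0,0,0],"turn": [0,0,0],"fingers": 0.3},
  ],
)

```text
clock: 8.47
eef_pos: [443.0, -34.2, 184.7]
tcp_rot: [3.139, 0.0, 1.571]
contact_force: [0.5, 0.7, -0.2]
opening: 0.699
grasp_force: 0.0
```

```bash
python3 - <<'E'
from h import *
s=r.sense();print(s['clock'],s['eef_pos'],s['tcp_rot'])
d=grab('wrist','w3.png');np.save('w3.npy',d,allow_pickle=True)
E
```

```text
8.4667 [443.04623108 -34.17745754 184.74384974] [3.13917823e+00 1.36443251e-04 1.57074245e+00]
```

View pics/w3.png

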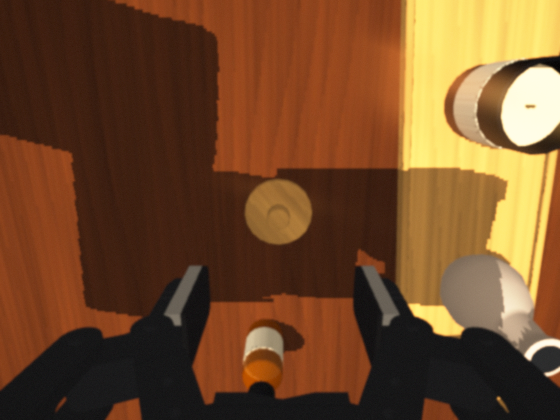

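The lid disc is at (278,212) with its knob at (278,214). The candle on the tray has its wax mark at (529,105), and the amber bottle is at (263,360).

```bash
python3 - <<'E'
from h import *
d=np.load('w3.npy',allow_pickle=True).item()
hsv=cv2.cvtColor(d['pixels'],cv2.COLOR_RGB2HSV).astype(int)
m=((hsv[...,0]>13)&(hsv[...,0]<30)&(hsv[...,2]>90)).astype(np.uint8);m[:170]=0;m[255:]=0;m[:,:230]=0;m[:,325:]=0
q=max(cv2.findContours(m,0,1)[0],key=cv2.contourArea)
q3=np.array([ray(d,u,v,14)[:2] for u,v in q[:,0]],np.float32);print(cv2.minAreaRect(q3),cv2.fitEllipse(q3))
print('knob',ray(d,278,214,32),'candle wax mark',ray(d,529.5,105,70),'cap',ray(d,262,388,105),'amber band',ray(d,264,330,60))
E
```

```text
((440.75341796875, -59.2624626159668), (59.911109924316406, 60.58345031738281), 26.96092414855957) ((440.9351501464844, -59.198265075683594), (59.18278121948242, 60.5820198059082), 178.7991943359375)
knob [441.06012266 -54.81009339  32.        ] candle wax mark [609.11727683  34.28766376  70.        ] cap [ 429.42686326 -165.63442542  105.        ] amber band [ 429.2535224  -147.92820167   60.        ]
```

Call:
play_rows(
  rows=[
    {"dp": [-0.3,-0.05,0.6],"turn": [0,0,0],"fingers": 0.45},
    {"dp": [-0.3,0,0.8],"turn": [0,0,0],"fingers": 0.45},
    {"dp": [0,0,0.8],"turn": [0,0,0],"fingers": 0.45},
    {"dp": [0,0,0.8],"turn": [0,0,0],"fingers": 0.45},
    {"dp": [0,0,0.4],"turn": [0,0,0],"fingers": 0.45},
  ],
)

```text
clock: 8.93
eef_pos: [439.7, -58.0, 44.7]
tcp_rot: [-3.139, -0.0, 1.571]
contact_force: [0.2, -0.2, -1.0]
opening: 0.548
grasp_force: 0.0
```

Call:
play_rows(
  rows=[
    {"dp": [0,0,0.2],"turn": [0,0,0],"fingers": 0.45},
    {"dp": [0,0,0.1],"turn": [0,0,0],"fingers": 0.45},
    {"dp": [0,0,0],"turn": [0,0,0],"fingers": 0.45},
    {"dp": [0,0,0],"turn": [0,0,0],"fingers": 0.45},
  ],
)

```text
clock: 9.27
eef_pos: [441.1, -58.1, 36.4]
tcp_rot: [3.14, 0.0, 1.571]
contact_force: [-0.6, -0.2, -0.5]
opening: 0.55
grasp_force: 0.0
```

Call:
play_rows(
  rows=[
    {"dp": [-0.02,0,0.2],"turn": [0,0,0],"fingers": 0.5},
    {"dp": [0,0,0.15],"turn": [0,0,0],"fingers": 0.5},
    {"dp": [0,0,0.1],"turn": [0,0,0],"fingers": 0.55},
    {"dp": [0,0,0],"turn": [0,0,0],"fingers": 0.6},
    {"dp": [0,0,0],"turn": [0,0,0],"fingers": 0.65},
  ],
  force=30,
)

```text
clock: 9.68
eef_pos: [439.8, -58.9, 17.5]
tcp_rot: [-3.141, -0.0, 1.571]
contact_force: [0.3, -0.4, 0.6]
opening: 0.352
grasp_force: 0.0
```

Call:
play_rows(
  rows=[
    {"dp": [0,0,0],"turn": [0,0,0],"fingers": 0.7},
    {"dp": [0,0,0],"turn": [0,0,0],"fingers": 0.8},
    {"dp": [0,0,0],"turn": [0,0,0],"fingers": 0.9},
    {"dp": [0,0,0],"turn": [0,0,0],"fingers": 1},
    {"dp": [0,0,0],"turn": [0,0,0],"fingers": 1},
  ],
)

```text
clock: 10.1
eef_pos: [440.1, -58.9, 17.9]
tcp_rot: [3.141, 0.0, 1.571]
contact_force: [-1.5, 0.2, 5.7]
opening: 0.217
grasp_force: 29.3
```

Call:
play_rows(
  rows=[
    {"dp": [0,0,0],"turn": [0,0,0],"fingers": 1},
    {"dp": [0,0,0],"turn": [0,0,0],"fingers": 1},
  ],
)

```text
clock: 10.27
eef_pos: [440.1, -58.9, 17.9]
tcp_rot: [3.141, 0.0, 1.571]
contact_force: [-1.9, -0.0, 5.4]
opening: 0.215
grasp_force: 29.3
```

Call:
play_rows(
  rows=[
    {"dp": [0,0,-0.5],"turn": [0,0,0],"fingers": 1},
    {"dp": [0,0,-0.9],"turn": [0,0,0],"fingers": 1},
    {"dp": [0,0,-0.9],"turn": [0,0,0],"fingers": 1},
    {"dp": [0,0,-0.8],"turn": [0,0,0],"fingers": 1},
    {"dp": [0,0,-0.2],"turn": [0,0,0],"fingers": 1},
  ],
)

```text
clock: 10.68
eef_pos: [442.5, -59.3, 154.1]
tcp_rot: [3.135, 0.001, 1.571]
contact_force: [1.2, -0.3, -0.8]
opening: 0.214
grasp_force: 29.4
```

Call:
play_rows(
  rows=[
    {"dp": [0.46,0.83,0],"turn": [0,0,0],"fingers": 1},
    {"dp": [0.46,0.83,0],"turn": [0,0,0],"fingers": 1},
    {"dp": [0.46,0.83,0],"turn": [0,0,0],"fingers": 1},
    {"dp": [0.46,0.83,0],"turn": [0,0,0],"fingers": 1},
    {"dp": [0.46,0.83,0],"turn": [0,0,0],"fingers": 1},
  ],
)

```text
clock: 11.1
eef_pos: [607.1, 34.2, 148.9]
tcp_rot: [-3.141, 0.0, 1.571]
contact_force: [-0.1, -0.9, 0.1]
opening: 0.22
grasp_force: 29.5
```

Call:
play_rows(
  rows=[
    {"dp": [0,0,0],"turn": [0,0,0],"fingers": 1},
    {"dp": [0,0,0],"turn": [0,0,0],"fingers": 1},
    {"dp": [0,0,0],"turn": [0,0,0],"fingers": 1},
    {"dp": [0,0,0],"turn": [0,0,0],"fingers": 1},
  ],
)

```text
clock: 11.43
eef_pos: [604.6, 32.6, 148.9]
tcp_rot: [-3.14, 0.0, 1.571]
contact_force: [-0.4, 0.5, 1.0]
opening: 0.213
grasp_force: 29.6
```

```bash
python3 - <<'E'
from h import *
s=r.sense();print(s['clock'],s['eef_pos'],s['tcp_rot'],s['contact_force'])
d=grab('wrist','w4.png');np.save('w4.npy',d,allow_pickle=True)
E
```

```text
11.4333 [604.64497128  32.58733875 148.94257747] [-3.13972625e+00  2.22054825e-04  1.57055858e+00] [-0.43436143  0.45056896  0.95989499]
```

View pics/w4.png

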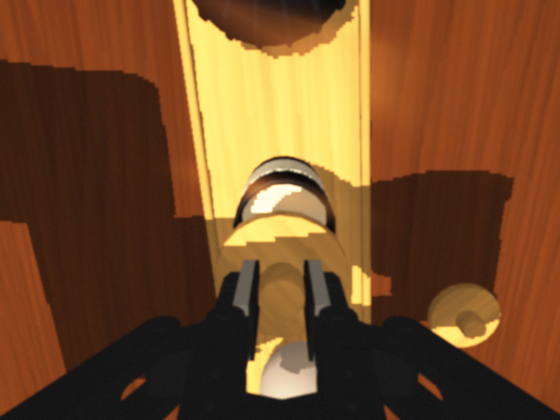

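The lid is held level. The candle mouth spans columns about 235–335 (centre 285), and the lid disc spans about 217–351.

```bash
python3 - <<'E'
from h import *
d=np.load('w4.npy',allow_pickle=True).item()
print(ray(d,285,222,90),ray(d,284,262,148.9-17.9+14))
# candle x by jar edges
hsv=cv2.cvtColor(d['pixels'],cv2.COLOR_RGB2HSV).astype(int)
for v in (205,212,218): 
    w=np.where(hsv[v,230:342,2]<70)[0]+230; print(v,w[0],w[-1],ray(d,(w[0]+w[-1]+1)/2,v,90)[:2])
E
```

```text
[607.05900506  38.40290703  90.        ] [606.21524463  39.76700234 145.        ]
205 240 244 [583.01573647  48.58319229]
212 238 241 [581.4632767   44.42043686]
218 236 333 [607.05215575  40.82750465]
```

Call:
play_rows(
  rows=[
    {"dp": [0.01,0.03,0.3],"turn": [0,0,0],"fingers": 1},
    {"dp": [0,0,0.35],"turn": [0,0,0],"fingers": 1},
    {"dp": [0,0,0.25],"turn": [0,0,0],"fingers": 1},
    {"dp": [0,0,0],"turn": [0,0,0],"fingers": 1},
    {"dp": [0,0,0],"turn": [0,0,0],"fingers": 1},
  ],
)

```text
clock: 11.9
eef_pos: [606.4, 33.2, 112.8]
tcp_rot: [-3.14, 0.0, 1.571]
contact_force: [-0.6, 0.1, 0.6]
opening: 0.214
grasp_force: 29.6
```

Call:
play_rows(
  rows=[
    {"dp": [0,0,0.08],"turn": [0,0,0],"fingers": 1},
    {"dp": [0,0,0.06],"turn": [0,0,0],"fingers": 1},
    {"dp": [0,0,0.06],"turn": [0,0,0],"fingers": 1},
    {"dp": [0,0,0],"turn": [0,0,0],"fingers": 1},
    {"dp": [0,0,0],"turn": [0,0,0],"fingers": 1},
  ],
)

```text
clock: 12.32
eef_pos: [607.2, 33.5, 105.7]
tcp_rot: [3.142, 0.0, 1.571]
contact_force: [-0.1, -0.7, 0.0]
opening: 0.217
grasp_force: 29.6
```

Call:
play_rows(
  rows=[
    {"dp": [0,0,0.04],"turn": [0,0,0],"fingers": 1},
    {"dp": [0,0,0.03],"turn": [0,0,0],"fingers": 1},
    {"dp": [0,0,0],"turn": [0,0,0],"fingers": 1},
    {"dp": [0,0,0],"turn": [0,0,0],"fingers": 1},
  ],
)

```text
clock: 12.65
eef_pos: [607.4, 33.5, 103.0]
tcp_rot: [3.141, -0.0, 1.571]
contact_force: [0.2, 0.4, 0.2]
opening: 0.214
grasp_force: 29.6
```

Call:
play_rows(
  rows=[
    {"dp": [0,0,0.02],"turn": [0,0,0],"fingers": 1},
    {"dp": [0,0,0],"turn": [0,0,0],"fingers": 0.8},
    {"dp": [0,0,0],"turn": [0,0,0],"fingers": 0.6},
    {"dp": [0,0,0],"turn": [0,0,0],"fingers": 0.5},
    {"dp": [0,0,0],"turn": [0,0,0],"fingers": 0.5},
  ],
)

```text
clock: 13.07
eef_pos: [607.1, 33.5, 101.9]
tcp_rot: [-3.141, 0.0, 1.571]
contact_force: [-0.1, -1.0, -0.4]
opening: 0.504
grasp_force: 0.0
```

Call:
play_rows(
  rows=[
    {"dp": [0,0,-0.2],"turn": [0,0,0],"fingers": 0.4},
    {"dp": [0,0,-0.5],"turn": [0,0,0],"fingers": 0.3},
    {"dp": [0,0,-0.8],"turn": [0,0,0],"fingers": 0.2},
    {"dp": [0,0,-0.8],"turn": [0,0,0],"fingers": 0.2},
  ],
)

```text
clock: 13.4
eef_pos: [606.4, 33.4, 194.7]
tcp_rot: [-3.139, 0.0, 1.571]
contact_force: [0.3, -0.6, -0.3]
opening: 0.796
grasp_force: 0.0
```

Call:
play_rows(
  rows=[
    {"dp": [-0.64,-0.74,0],"turn": [0,0,0],"fingers": 0.2},
    {"dp": [-0.64,-0.74,0],"turn": [0,0,0],"fingers": 0.2},
    {"dp": [-0.64,-0.74,0],"turn": [0,0,0],"fingers": 0.2},
    {"dp": [-0.64,-0.74,0],"turn": [0,0,0],"fingers": 0.2},
    {"dp": [-0.64,-0.74,0],"turn": [0,0,0],"fingers": 0.2},
  ],
)

```text
clock: 13.82
eef_pos: [457.8, -95.3, 194.6]
tcp_rot: [3.141, 0.0, 1.572]
contact_force: [0.4, -0.9, -0.1]
opening: 0.803
grasp_force: 0.0
```

Call:
play_rows(
  rows=[
    {"dp": [-0.64,-0.74,0],"turn": [0,0,0],"fingers": 0.2},
    {"dp": [0,0,0],"turn": [0,0,0],"fingers": 0.2},
    {"dp": [0,0,0],"turn": [0,0,0],"fingers": 0.2},
    {"dp": [0,0,0],"turn": [0,0,0],"fingers": 0.2},
  ],
)

```text
clock: 14.15
eef_pos: [430.3, -120.3, 194.8]
tcp_rot: [3.14, 0.0, 1.57]
contact_force: [0.3, -0.2, 0.5]
opening: 0.805
grasp_force: 0.0
```

```bash
python3 - <<'E'
from h import *
s=r.sense();print(s['clock'],s['eef_pos'],s['tcp_rot'],s['contact_force'])
d=grab('wrist','w5.png');np.save('w5.npy',d,allow_pickle=True)
E
```

```text
14.15 [ 430.33555088 -120.31743707  194.77652184] [3.13997073e+00 1.71764138e-04 1.56983561e+00] [ 0.34524595 -0.17955841  0.54784491]
```

View pics/w5.png

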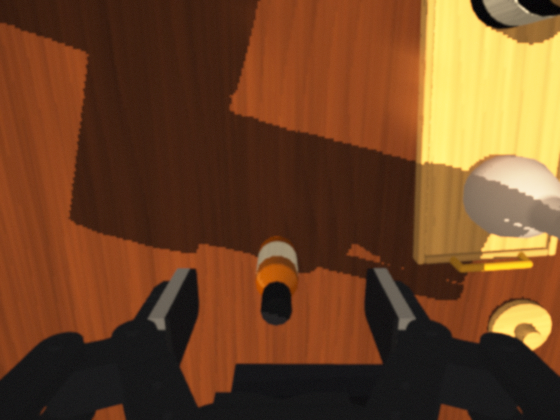

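Amber bottle: cap top near (276,308), body (277,262). I locate it from the cap outline.

```bash
python3 - <<'E'
from h import *
d=np.load('w5.npy',allow_pickle=True).item()
hsv=cv2.cvtColor(d['pixels'],cv2.COLOR_RGB2HSV).astype(int)
m=((hsv[...,2]<60)).astype(np.uint8);m[:275]=0;m[335:]=0;m[:,:250]=0;m[:,305:]=0
q=max(cv2.findContours(m,0,1)[0],key=cv2.contourArea);x,y,w,h=cv2.boundingRect(q);print(x,y,w,h)
print('captop near edge',ray(d,x+w/2,y+h,105),'x-range',ray(d,x,y+h-14,105),ray(d,x+w,y+h-14,105))
m=((hsv[...,1]>60)&(hsv[...,2]>120)|(hsv[...,1]<90)&(hsv[...,2]>100)).astype(np.uint8)
for v in (250,256,262,268): 
    print(v,hsv[v,250:305:6].tolist()[::2])
for p in ((430,-155),(430,-160)): print([np.round(proj(d,(p[0],p[1]+dy,z)),1).tolist() for z,dy in((105,0),(105,-11.5),(0,18),(62,-18))])
E
```

```text
261 282 30 43
captop near edge [ 426.96814961 -204.75721112  105.        ] x-range [ 416.29743105 -193.08013843  105.        ] [ 437.76132858 -193.11830591  105.        ]
250 [[9, 187, 64], [19, 79, 154], [18, 69, 160], [20, 74, 159], [9, 177, 65]]
256 [[10, 196, 143], [19, 72, 159], [13, 156, 134], [18, 78, 157], [9, 167, 64]]
262 [[10, 200, 143], [12, 163, 144], [13, 226, 122], [12, 207, 101], [11, 162, 66]]
268 [[10, 199, 140], [13, 231, 157], [13, 239, 186], [13, 239, 162], [11, 127, 84]]
[[280.0, 262.6], [280.1, 277.6], [280.2, 195.8], [280.2, 259.4]]
[[280.1, 269.2], [280.1, 284.1], [280.2, 201.0], [280.2, 265.0]]
```

Call:
play_rows(
  rows=[
    {"dp": [-0.9,-0.04,0],"turn": [0,0,0],"fingers": 0.2},
    {"dp": [-0.9,-0.04,0.2],"turn": [0,0,0],"fingers": 0.2},
    {"dp": [0,0,0.6],"turn": [0,0,0],"fingers": 0.2},
    {"dp": [0,0,0.5],"turn": [0,0,0],"fingers": 0.2},
    {"dp": [0,0,0],"turn": [0,0,0],"fingers": 0.2},
  ],
)

```text
clock: 14.62
eef_pos: [425.4, -191.1, 139.0]
tcp_rot: [-3.137, -0.002, 1.571]
contact_force: [-1.4, 0.4, 0.1]
opening: 0.8
grasp_force: 0.0
```

Call:
play_rows(
  rows=[
    {"dp": [0,0,0],"turn": [0,0,0],"fingers": 0.2},
    {"dp": [0,0,0],"turn": [0,0,0],"fingers": 0.2},
    {"dp": [0,0,0],"turn": [0,0,0],"fingers": 0.2},
  ],
)

```text
clock: 14.87
eef_pos: [427.7, -191.9, 143.2]
tcp_rot: [3.14, 0.001, 1.572]
contact_force: [-0.1, -1.0, -0.4]
opening: 0.799
grasp_force: 0.0
```

```bash
python3 - <<'E'
from h import *
s=r.sense();print(s['clock'],s['eef_pos'])
d=grab('top');np.save('t5.npy',d,allow_pickle=True)
im=cv2.cvtColor(d['pixels'],cv2.COLOR_RGB2BGR)[180:300,230:450]
w=cv2.cvtColor(grab('wrist')['pixels'],cv2.COLOR_RGB2BGR)
cv2.imwrite('pics/c5.png',np.vstack([cv2.resize(im,(560,305)),w[180:420]]))
E
```

```text
14.8667 [ 427.67485338 -191.91409361  143.23568364]
```

View pics/c5.png

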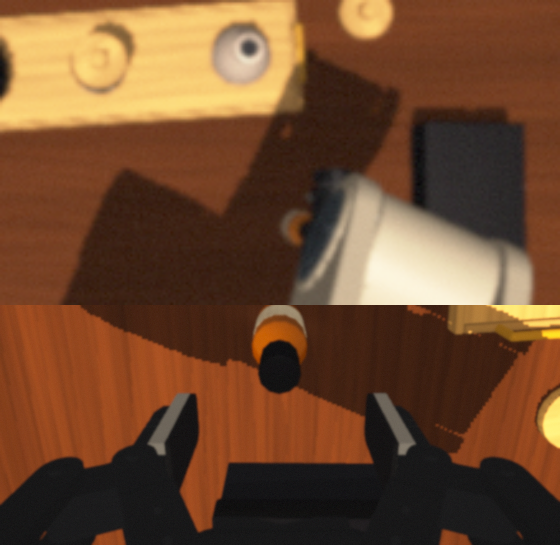

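The top crop shows the lid seated flat on the candle. The wrist crop shows the amber cap between the fingers at column 278, which agrees with (427,-192).

Call:
play_rows(
  rows=[
    {"dp": [0,0,0.6],"turn": [0,0,0],"fingers": 0.2},
    {"dp": [0,0,0.6],"turn": [0,0,0],"fingers": 0.2},
    {"dp": [0,0,0.6],"turn": [0,0,0],"fingers": 0.2},
    {"dp": [0,0,0.5],"turn": [0,0,0],"fingers": 0.2},
    {"dp": [0,0,0.2],"turn": [0,0,0],"fingers": 0.2},
  ],
)

```text
clock: 15.38
eef_pos: [425.7, -191.6, 40.6]
tcp_rot: [-3.14, -0.001, 1.571]
contact_force: [0.2, 1.7, -0.3]
opening: 0.8
grasp_force: 0.0
```

Call:
play_rows(
  rows=[
    {"dp": [0,0,0.1],"turn": [0,0,0],"fingers": 0.2},
    {"dp": [0,0,0],"turn": [0,0,0],"fingers": 0.2},
    {"dp": [0,0,0],"turn": [0,0,0],"fingers": 0.2},
    {"dp": [0,0,0],"turn": [0,0,0],"fingers": 0.2},
  ],
)

```text
clock: 15.72
eef_pos: [427.3, -192.5, 39.2]
tcp_rot: [3.14, 0.001, 1.571]
contact_force: [-0.0, -0.2, -0.3]
opening: 0.797
grasp_force: 0.0
```

Call:
play_rows(
  rows=[
    {"dp": [0,0,0],"turn": [0,0,0],"fingers": 0.35},
    {"dp": [0,0,0],"turn": [0,0,0],"fingers": 0.45},
    {"dp": [0,0,0],"turn": [0,0,0],"fingers": 0.5},
    {"dp": [0,0,0],"turn": [0,0,0],"fingers": 0.55},
    {"dp": [0,0,0],"turn": [0,0,0],"fingers": 0.65},
  ],
  force=30,
)

```text
clock: 16.13
eef_pos: [426.5, -192.2, 38.5]
tcp_rot: [3.141, 0.0, 1.571]
contact_force: [-0.2, 0.2, 5.2]
opening: 0.409
grasp_force: 29.3
```

Call:
play_rows(
  rows=[
    {"dp": [0,0,0],"turn": [0,0,0],"fingers": 0.8},
    {"dp": [0,0,0],"turn": [0,0,0],"fingers": 0.8},
    {"dp": [0,0,0],"turn": [0,0,0],"fingers": 0.8},
    {"dp": [0,0,0],"turn": [0,0,0],"fingers": 0.8},
  ],
)

```text
clock: 16.47
eef_pos: [426.5, -192.2, 38.5]
tcp_rot: [3.141, 0.0, 1.571]
contact_force: [-2.0, 0.6, 6.0]
opening: 0.404
grasp_force: 29.3
```

Call:
play_rows(
  rows=[
    {"dp": [0,0,-0.4],"turn": [0,0,0],"fingers": 0.8},
    {"dp": [0,0,-0.6],"turn": [0,0,0],"fingers": 0.8},
    {"dp": [0.3,0,-0.5],"turn": [0,0,0],"fingers": 0.8},
    {"dp": [0.7,0,0],"turn": [0,0,0],"fingers": 0.8},
    {"dp": [0.8,0,0],"turn": [0,0,0],"fingers": 0.8},
  ],
)

```text
clock: 16.88
eef_pos: [427.5, -120.5, 99.4]
tcp_rot: [3.138, 0.001, 1.569]
contact_force: [0.1, 0.3, -2.6]
opening: 0.407
grasp_force: 30.8
```

Call:
play_rows(
  rows=[
    {"dp": [0.8,0,0],"turn": [0,0,0],"fingers": 0.8},
    {"dp": [0.7,0.2,0],"turn": [0,0,0],"fingers": 0.8},
    {"dp": [0.35,0.5,0],"turn": [0,0,0],"fingers": 0.8},
    {"dp": [0,0.8,0],"turn": [0,0,0],"fingers": 0.8},
    {"dp": [0,0.8,0],"turn": [0,0,0],"fingers": 0.8},
  ],
)

```text
clock: 17.3
eef_pos: [518.7, -44.8, 98.1]
tcp_rot: [-3.141, -0.0, 1.573]
contact_force: [0.7, -0.3, -0.6]
opening: 0.403
grasp_force: 30.8
```

Call:
play_rows(
  rows=[
    {"dp": [0,0.8,0],"turn": [0,0,0],"fingers": 0.8},
    {"dp": [0,0.8,0],"turn": [0,0,0],"fingers": 0.8},
    {"dp": [0,0.5,0],"turn": [0,0,0],"fingers": 0.8},
    {"dp": [0,0.2,0],"turn": [0,0,0],"fingers": 0.8},
    {"dp": [0,0,0],"turn": [0,0,0],"fingers": 0.8},
  ],
)

```text
clock: 17.72
eef_pos: [611.6, -46.1, 97.6]
tcp_rot: [3.141, 0.0, 1.571]
contact_force: [-0.8, 0.0, -0.6]
opening: 0.408
grasp_force: 30.7
```

Call:
play_rows(
  rows=[
    {"dp": [0,0,0],"turn": [0,0,0],"fingers": 0.8},
    {"dp": [0,0,0],"turn": [0,0,0],"fingers": 0.8},
    {"dp": [0,0,0],"turn": [0,0,0],"fingers": 0.8},
  ],
)

```text
clock: 17.97
eef_pos: [608.8, -46.1, 98.0]
tcp_rot: [-3.14, -0.0, 1.571]
contact_force: [-0.0, -0.3, -1.9]
opening: 0.407
grasp_force: 30.7
```

```bash
python3 - <<'E'
from h import *
s=r.sense();print(s['clock'],s['eef_pos'],s['tcp_rot'],s['contact_force'])
d=grab('wrist');np.save('w6.npy',d,allow_pickle=True);e=grab('scene');np.save('s6.npy',e,allow_pickle=True)
w=d['pixels'];c=cv2.resize(e['pixels'][120:300,150:430],(560,360))
cv2.imwrite('pics/c6.png',cv2.cvtColor(np.vstack([c,w[180:420]]),cv2.COLOR_RGB2BGR))
E
```

```text
17.9667 [608.81800511 -46.12066267  97.95850039] [-3.14020465e+00 -8.18936675e-05  1.57078164e+00] [-0.02384703 -0.33389769 -1.90006555]
```

View pics/c6.png

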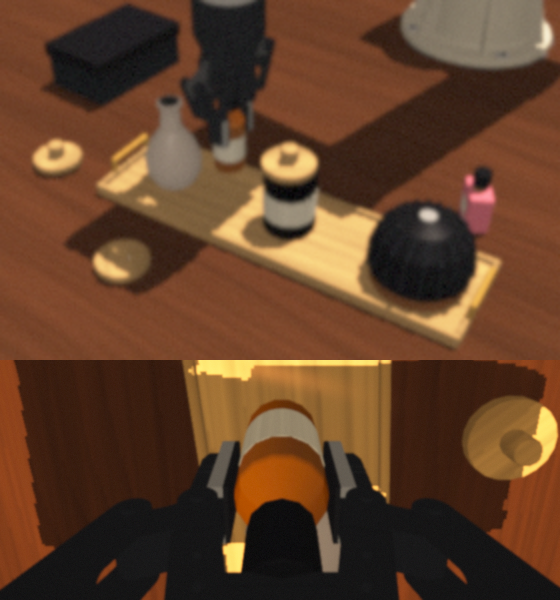

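Amber is held upright between the vase at crop (175,150) and the lidded candle at (290,190); the lid looks level and seated. Now I lower it.

Call:
play_rows(
  rows=[
    {"dp": [0,0.06,0.3],"turn": [0,0,0],"fingers": 0.8},
    {"dp": [0,0,0.4],"turn": [0,0,0],"fingers": 0.8},
    {"dp": [0,0,0.3],"turn": [0,0,0],"fingers": 0.8},
    {"dp": [0,0,0.1],"turn": [0,0,0],"fingers": 0.8},
    {"dp": [0,0,0],"turn": [0,0,0],"fingers": 0.8},
  ],
)

```text
clock: 18.48
eef_pos: [611.5, -46.0, 52.3]
tcp_rot: [-3.139, -0.0, 1.571]
contact_force: [-0.8, 0.2, -0.4]
opening: 0.404
grasp_force: 30.8
```

Call:
play_rows(
  rows=[
    {"dp": [0,0,0.04],"turn": [0,0,0],"fingers": 0.8},
    {"dp": [0,0,0],"turn": [0,0,0],"fingers": 0.8},
    {"dp": [0,0,0],"turn": [0,0,0],"fingers": 0.8},
    {"dp": [0,0,0],"turn": [0,0,0],"fingers": 0.8},
  ],
)

```text
clock: 18.82
eef_pos: [613.3, -46.2, 53.1]
tcp_rot: [3.141, 0.0, 1.571]
contact_force: [-0.3, 0.8, -1.4]
opening: 0.406
grasp_force: 30.8
```

Call:
play_rows(
  rows=[
    {"dp": [0,-0.01,0.06],"turn": [0,0,0],"fingers": 0.8},
    {"dp": [0,0,0.04],"turn": [0,0,0],"fingers": 0.8},
    {"dp": [0,0,0],"turn": [0,0,0],"fingers": 0.8},
    {"dp": [0,0,0],"turn": [0,0,0],"fingers": 0.8},
  ],
)

```text
clock: 19.15
eef_pos: [612.6, -46.1, 48.6]
tcp_rot: [3.141, 0.0, 1.571]
contact_force: [-0.2, -0.3, 0.4]
opening: 0.408
grasp_force: 30.9
```

Call:
play_rows(
  rows=[
    {"dp": [0,0,0.02],"turn": [0,0,0],"fingers": 0.8},
    {"dp": [0,0,0],"turn": [0,0,0],"fingers": 0.8},
    {"dp": [0,0,0],"turn": [0,0,0],"fingers": 0.8},
  ],
)

```text
clock: 19.4
eef_pos: [612.6, -46.1, 48.5]
tcp_rot: [3.141, 0.0, 1.571]
contact_force: [-3.8, 0.3, 8.1]
opening: 0.412
grasp_force: 31.7
```

Call:
play_rows(
  rows=[
    {"dp": [0,0,0],"turn": [0,0,0],"fingers": 0.5},
    {"dp": [0,0,0],"turn": [0,0,0],"fingers": 0.4},
    {"dp": [0,0,0],"turn": [0,0,0],"fingers": 0.25},
    {"dp": [0,0,0],"turn": [0,0,0],"fingers": 0.2},
    {"dp": [0,0,0],"turn": [0,0,0],"fingers": 0.2},
  ],
)

```text
clock: 19.82
eef_pos: [612.3, -46.1, 47.5]
tcp_rot: [-3.141, -0.0, 1.571]
contact_force: [-0.1, -0.1, 0.4]
opening: 0.801
grasp_force: 0.0
```

Call:
play_rows(
  rows=[
    {"dp": [0,0,-0.3],"turn": [0,0,0],"fingers": 0.2},
    {"dp": [0,0,-0.7],"turn": [0,0,0],"fingers": 0.2},
    {"dp": [0,0,-0.9],"turn": [0,0,0],"fingers": 0.2},
    {"dp": [0,0,-0.9],"turn": [0,0,0],"fingers": 0.2},
    {"dp": [0,0,-0.9],"turn": [0,0,0],"fingers": 0.2},
  ],
)

```text
clock: 20.23
eef_pos: [612.1, -46.1, 198.0]
tcp_rot: [-3.141, 0.0, 1.571]
contact_force: [1.1, -0.2, -0.3]
opening: 0.798
grasp_force: 0.0
```

Call:
play_rows(
  rows=[
    {"dp": [0.75,-0.53,0],"turn": [0,0,0],"fingers": 0.2},
    {"dp": [0.75,-0.53,0],"turn": [0,0,0],"fingers": 0.2},
    {"dp": [0.75,-0.53,0],"turn": [0,0,0],"fingers": 0.2},
    {"dp": [0.75,-0.53,0],"turn": [0,0,0],"fingers": 0.2},
    {"dp": [0.75,-0.53,0],"turn": [0,0,0],"fingers": 0.2},
  ],
)

```text
clock: 20.65
eef_pos: [505.3, 104.9, 196.7]
tcp_rot: [3.141, -0.0, 1.57]
contact_force: [0.3, -0.2, 0.6]
opening: 0.802
grasp_force: 0.0
```

Call:
play_rows(
  rows=[
    {"dp": [0.75,-0.53,0],"turn": [0,0,0],"fingers": 0.2},
    {"dp": [0.75,-0.53,0],"turn": [0,0,0],"fingers": 0.2},
    {"dp": [0,0,0],"turn": [0,0,0],"fingers": 0.2},
    {"dp": [0,0,0],"turn": [0,0,0],"fingers": 0.2},
    {"dp": [0,0,0],"turn": [0,0,0],"fingers": 0.2},
  ],
)

```text
clock: 21.07
eef_pos: [464.4, 164.0, 196.4]
tcp_rot: [3.14, -0.0, 1.572]
contact_force: [0.6, 0.1, 0.4]
opening: 0.797
grasp_force: 0.0
```

```bash
python3 - <<'E'
from h import *
s=r.sense();print(s['clock'],s['eef_pos'],s['tcp_rot'],s['contact_force'])
d=grab('wrist');np.save('w7.npy',d,allow_pickle=True);e=grab('scene')
w=d['pixels'];c=cv2.resize(e['pixels'][140:290,180:420],(560,350))
cv2.imwrite('pics/c7.png',cv2.cvtColor(np.vstack([c,w[100:350]]),cv2.COLOR_RGB2BGR))
E
```

```text
21.0667 [464.35120645 163.97685765 196.42090859] [ 3.14040480e+00 -7.39995314e-05  1.57199090e+00] [0.57568747 0.14883406 0.44389517]
```

View pics/c7.png

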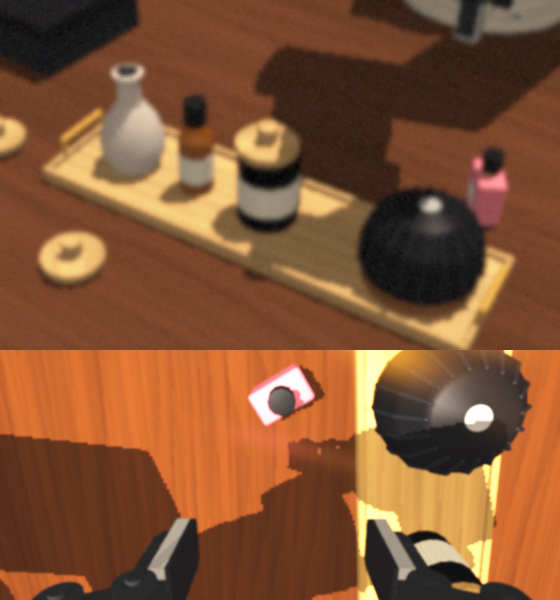

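Amber stands upright in line with the lidded candle. The perfume is at wrist pixel (281,146), tilted about 30°.

```bash
python3 - <<'E'
from h import *
d=np.load('w7.npy',allow_pickle=True).item()
hsv=cv2.cvtColor(d['pixels'],cv2.COLOR_RGB2HSV).astype(int);H,S,V=hsv[...,0],hsv[...,1],hsv[...,2]
m=(((H>150)|(S<60)|(H<4))&(V>120)|((V<90)&(S<110))).astype(np.uint8);m[:105]=0;m[182:]=0;m[:,:240]=0;m[:,320:]=0
q=max(cv2.findContours(m,0,1)[0],key=cv2.contourArea)
q3=np.array([ray(d,u,v,50)[:2] for u,v in q[:,0]],np.float32);print(cv2.minAreaRect(q3))
print('cap',ray(d,281,150,74),'bottom-front')
E
```

```text
((464.3315124511719, 201.4720458984375), (46.57350540161133, 31.280086517333984), 30.430152893066406)
cap [464.67517909 201.36415311  74.        ] bottom-front
```

Call:
play_rows(
  rows=[
    {"dp": [0.45,0,0],"turn": [0,0,0],"fingers": 0.1},
    {"dp": [0.45,0,0],"turn": [0,0,0],"fingers": 0.1},
    {"dp": [0,0,0],"turn": [0,0,-0.85],"fingers": 0.1},
    {"dp": [0,0,0],"turn": [0,0,-0.85],"fingers": 0.1},
    {"dp": [0,0,0],"turn": [0,0,-0.85],"fingers": 0.1},
  ],
)

```text
clock: 21.58
eef_pos: [464.8, 199.1, 195.6]
tcp_rot: [-3.141, 0.0, 1.841]
contact_force: [-0.4, -0.5, 0.3]
opening: 0.903
grasp_force: 0.0
```

Call:
play_rows(
  rows=[
    {"dp": [0,0,0.6],"turn": [0,0,-0.85],"fingers": 0.1},
    {"dp": [0,0,0.7],"turn": [0,0,-0.85],"fingers": 0.1},
    {"dp": [0,0,0.6],"turn": [0,0,-0.85],"fingers": 0.1},
    {"dp": [0,0,0],"turn": [0,0,0],"fingers": 0.1},
    {"dp": [0,0,0],"turn": [0,0,0],"fingers": 0.1},
  ],
)

```text
clock: 22.0
eef_pos: [463.8, 198.7, 119.0]
tcp_rot: [-3.139, -0.0, 2.101]
contact_force: [-0.4, 0.6, 0.0]
opening: 0.903
grasp_force: 0.0
```

Call:
play_rows(
  rows=[
    {"dp": [0,0,0],"turn": [0,0,0],"fingers": 0.1},
    {"dp": [0,0,0],"turn": [0,0,0],"fingers": 0.1},
  ],
)

```text
clock: 22.17
eef_pos: [465.3, 200.0, 121.2]
tcp_rot: [3.139, 0.0, 2.102]
contact_force: [0.5, 0.4, -0.1]
opening: 0.899
grasp_force: 0.0
```

Call:
play_rows(
  rows=[
    {"dp": [0,0,0.6],"turn": [0,0,0],"fingers": 0.1},
    {"dp": [0,0,0.6],"turn": [0,0,0],"fingers": 0.1},
    {"dp": [0,0,0.6],"turn": [0,0,0],"fingers": 0.1},
    {"dp": [0,0,0.5],"turn": [0,0,0],"fingers": 0.1},
    {"dp": [0,0,0.2],"turn": [0,0,0],"fingers": 0.1},
  ],
)

```text
clock: 22.58
eef_pos: [463.8, 199.7, 18.7]
tcp_rot: [-3.141, -0.0, 2.104]
contact_force: [-0.4, -1.1, -0.2]
opening: 0.901
grasp_force: 0.0
```

Call:
play_rows(
  rows=[
    {"dp": [0,0,0.1],"turn": [0,0,0],"fingers": 0.1},
    {"dp": [0,0,0],"turn": [0,0,0],"fingers": 0.1},
    {"dp": [0,0,0],"turn": [0,0,0],"fingers": 0.1},
    {"dp": [0,0,0],"turn": [0,0,0],"fingers": 0.1},
  ],
)

```text
clock: 22.92
eef_pos: [465.0, 200.3, 17.0]
tcp_rot: [3.139, 0.0, 2.105]
contact_force: [-0.1, -0.3, 0.5]
opening: 0.9
grasp_force: 0.0
```

Call:
play_rows(
  rows=[
    {"dp": [0,0,0],"turn": [0,0,0],"fingers": 0.25},
    {"dp": [0,0,0],"turn": [0,0,0],"fingers": 0.35},
    {"dp": [0,0,0],"turn": [0,0,0],"fingers": 0.42},
    {"dp": [0,0,0],"turn": [0,0,0],"fingers": 0.5},
    {"dp": [0,0,0],"turn": [0,0,0],"fingers": 0.7},
  ],
  force=30,
)

```text
clock: 23.33
eef_pos: [464.3, 200.0, 16.2]
tcp_rot: [3.141, 0.0, 2.105]
contact_force: [-1.2, -0.9, 7.2]
opening: 0.535
grasp_force: 30.7
```

Call:
play_rows(
  rows=[
    {"dp": [0,0,0],"turn": [0,0,0],"fingers": 0.7},
    {"dp": [0,0,0],"turn": [0,0,0],"fingers": 0.7},
    {"dp": [0,0,0],"turn": [0,0,0],"fingers": 0.7},
  ],
)

```text
clock: 23.58
eef_pos: [464.3, 200.0, 16.2]
tcp_rot: [3.141, 0.0, 2.105]
contact_force: [-1.6, -0.8, 7.6]
opening: 0.534
grasp_force: 30.7
```

Call:
play_rows(
  rows=[
    {"dp": [0,0,-0.4],"turn": [0,0,0],"fingers": 0.7},
    {"dp": [0,0,-0.9],"turn": [0,0,0],"fingers": 0.7},
    {"dp": [0,0,-0.9],"turn": [0,0,0],"fingers": 0.7},
    {"dp": [0,0,-0.9],"turn": [0,0,0],"fingers": 0.7},
    {"dp": [0,0,-0.9],"turn": [0,0,0],"fingers": 0.7},
  ],
)

```text
clock: 24.0
eef_pos: [463.3, 199.6, 177.1]
tcp_rot: [-3.141, -0.0, 2.105]
contact_force: [1.6, 0.4, -1.4]
opening: 0.538
grasp_force: 31.8
```

Call:
play_rows(
  rows=[
    {"dp": [0,0,0],"turn": [0,0,0.85],"fingers": 0.7},
    {"dp": [0,0,0],"turn": [0,0,0.85],"fingers": 0.7},
    {"dp": [0,0,0],"turn": [0,0,0.85],"fingers": 0.7},
    {"dp": [0,0,0],"turn": [0,0,0.85],"fingers": 0.7},
    {"dp": [0,0,0],"turn": [0,0,0.85],"fingers": 0.7},
  ],
)

```text
clock: 24.42
eef_pos: [463.7, 199.7, 175.6]
tcp_rot: [-3.141, 0.0, 1.655]
contact_force: [0.3, -0.2, -1.9]
opening: 0.535
grasp_force: 32.0
```

Call:
play_rows(
  rows=[
    {"dp": [0,0,0],"turn": [0,0,0.85],"fingers": 0.7},
    {"dp": [-0.5,0,0],"turn": [0,0,0],"fingers": 0.7},
    {"dp": [-0.9,0,0],"turn": [0,0,0],"fingers": 0.7},
    {"dp": [-0.9,0,0],"turn": [0,0,0],"fingers": 0.7},
    {"dp": [-0.9,0,0],"turn": [0,0,0],"fingers": 0.7},
  ],
)

```text
clock: 24.83
eef_pos: [463.4, 70.8, 175.5]
tcp_rot: [-3.141, 0.0, 1.572]
contact_force: [0.6, 0.1, -0.7]
opening: 0.534
grasp_force: 31.9
```

Call:
play_rows(
  rows=[
    {"dp": [-0.9,0,0],"turn": [0,0,0],"fingers": 0.7},
    {"dp": [-0.9,0,0],"turn": [0,0,0],"fingers": 0.7},
    {"dp": [-0.9,0,0],"turn": [0,0,0],"fingers": 0.7},
    {"dp": [-0.9,0,0],"turn": [0,0,0],"fingers": 0.7},
    {"dp": [-0.9,0,0],"turn": [0,0,0],"fingers": 0.7},
  ],
)

```text
clock: 25.25
eef_pos: [463.4, -109.8, 175.6]
tcp_rot: [-3.141, -0.0, 1.571]
contact_force: [0.5, 0.5, -1.8]
opening: 0.528
grasp_force: 31.9
```

Call:
play_rows(
  rows=[
    {"dp": [-0.9,0,0],"turn": [0,0,0],"fingers": 0.7},
    {"dp": [-0.9,0,0],"turn": [0,0,0],"fingers": 0.7},
    {"dp": [-0.9,0,0],"turn": [0,0,0],"fingers": 0.7},
    {"dp": [-0.9,0,0],"turn": [0,0,0],"fingers": 0.7},
    {"dp": [-0.9,0,0],"turn": [0,0,0],"fingers": 0.7},
  ],
)

```text
clock: 25.67
eef_pos: [463.4, -289.8, 175.5]
tcp_rot: [-3.141, -0.0, 1.571]
contact_force: [1.1, 0.3, -2.0]
opening: 0.531
grasp_force: 31.9
```

Call:
play_rows(
  rows=[
    {"dp": [-0.4,0,0],"turn": [0,0,0],"fingers": 0.7},
    {"dp": [0,0,0],"turn": [0,0,0],"fingers": 0.7},
    {"dp": [0,0,0],"turn": [0,0,0],"fingers": 0.7},
    {"dp": [0,0,0],"turn": [0,0,0],"fingers": 0.7},
  ],
)

```text
clock: 26.0
eef_pos: [463.6, -303.0, 175.3]
tcp_rot: [-3.141, -0.001, 1.571]
contact_force: [-0.1, -0.1, -2.0]
opening: 0.532
grasp_force: 31.9
```

```bash
python3 - <<'E'
from h import *
s=r.sense();print(s['clock'],s['eef_pos'],s['tcp_rot'],s['contact_force'])
d=grab('wrist','w8.png');np.save('w8.npy',d,allow_pickle=True)
E
```

```text
26.0 [ 463.58152304 -303.02084849  175.25919967] [-3.14057130e+00 -1.14843263e-03  1.57081796e+00] [-0.13550058 -0.08731101 -1.9712005 ]
```

View pics/w8.png

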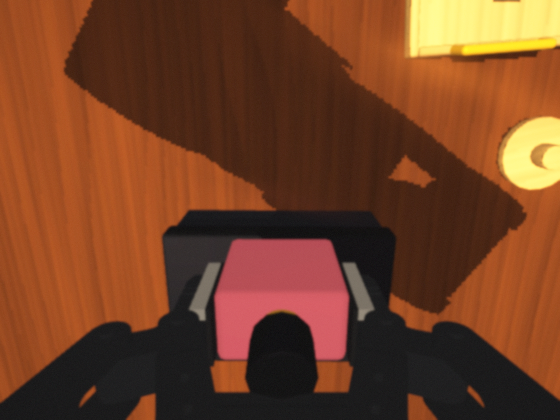

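Perfume is held squarely. The box lid's near (+y) edge runs from about (165,231) to (393,231), and its base line is at row 211.

```bash
python3 - <<'E'
from h import *
d=np.load('w8.npy',allow_pickle=True).item()
for p in((165,231),(393,231),(167,290),(391,290)): print(p,ray(d,*p,70)[:2].round(1))
print('base',ray(d,185,211,0)[:2],ray(d,380,211,0)[:2])
g=cv2.cvtColor(d['pixels'],cv2.COLOR_RGB2GRAY)
for v in (245,260,275): print(v,g[v,155:180].tolist(),g[v,380:405].tolist())
t=np.load('t2.npy',allow_pickle=True).item();g=cv2.cvtColor(t['pixels'],cv2.COLOR_RGB2GRAY)
# box lid edges in top view: right (-y), top, bottom
print(g[258,388:402].tolist(),g[258,430:442].tolist())
for u in(402,415,428): print(u,g[222:236,u].tolist(),g[282:296,u].tolist())
print('lid right',ray(t,436.5,258,70)[:2],'left',ray(t,396,258,70)[:2])
E
```

```text
(165, 231) [ 381.2 -320.5]
(393, 231) [ 543.2 -320.4]
(167, 290) [ 378.3 -367.7]
(391, 290) [ 546.  -367.6]
base [ 377.4919295  -328.17194203] [ 552.23414039 -328.09557146]
245 [109, 108, 106, 108, 106, 103, 98, 80, 59, 46, 48, 50, 49, 51, 50, 48, 50, 50, 49, 47, 50, 46, 50, 50, 50] [19, 20, 20, 21, 22, 20, 20, 20, 21, 20, 18, 20, 19, 20, 25, 34, 43, 47, 46, 46, 48, 47, 45, 46, 47]
260 [110, 110, 107, 109, 108, 110, 104, 99, 87, 65, 48, 45, 47, 47, 48, 48, 49, 49, 48, 48, 49, 48, 48, 47, 47] [20, 17, 19, 21, 20, 20, 22, 21, 17, 20, 20, 21, 22, 30, 39, 45, 47, 47, 48, 46, 47, 47, 47, 46, 47]
275 [111, 112, 110, 108, 110, 110, 108, 107, 105, 96, 78, 55, 46, 45, 47, 47, 46, 48, 46, 47, 45, 46, 47, 47, 49] [20, 20, 22, 21, 19, 21, 19, 19, 18, 18, 20, 25, 34, 37, 46, 48, 48, 48, 46, 50, 47, 51, 49, 46, 47]
[75, 73, 65, 51, 31, 21, 19, 16, 23, 36, 43, 50, 49, 50] [41, 42, 39, 41, 40, 45, 57, 69, 76, 75, 75, 72]
402 [58, 45, 38, 33, 39, 34, 40, 44, 46, 44, 44, 46, 49, 47] [48, 51, 52, 50, 52, 50, 50, 59, 71, 74, 77, 72, 78, 79]
415 [70, 58, 47, 38, 36, 32, 37, 37, 43, 40, 44, 44, 41, 43] [43, 46, 49, 44, 45, 50, 59, 70, 74, 78, 76, 76, 74, 77]
428 [65, 55, 42, 45, 43, 41, 38, 38, 39, 38, 40, 39, 38, 41] [42, 46, 41, 44, 44, 41, 42, 51, 65, 75, 76, 74, 74, 80]
lid right [ 461.13586393 -433.49344749] left [ 459.87319605 -321.97986833]
```

Call:
play_rows(
  rows=[
    {"dp": [-0.6,-0.03,0],"turn": [0,0,0],"fingers": 0.7},
    {"dp": [-0.8,-0.02,0],"turn": [0,0,0],"fingers": 0.7},
    {"dp": [-0.44,0,0.4],"turn": [0,0,0],"fingers": 0.7},
    {"dp": [0,0,0.6],"turn": [0,0,0],"fingers": 0.7},
    {"dp": [0,0,0.5],"turn": [0,0,0],"fingers": 0.7},
  ],
)

```text
clock: 26.47
eef_pos: [462.4, -377.5, 115.1]
tcp_rot: [3.141, 0.0, 1.571]
contact_force: [-0.9, 0.5, -2.7]
opening: 0.533
grasp_force: 32.0
```

Call:
play_rows(
  rows=[
    {"dp": [0,0,0.3],"turn": [0,0,0],"fingers": 0.7},
    {"dp": [0,0,0.2],"turn": [0,0,0],"fingers": 0.7},
    {"dp": [0,0,0],"turn": [0,0,0],"fingers": 0.7},
    {"dp": [0,0,0],"turn": [0,0,0],"fingers": 0.7},
    {"dp": [0,0,0],"turn": [0,0,0],"fingers": 0.7},
  ],
)

```text
clock: 26.88
eef_pos: [462.9, -377.9, 96.8]
tcp_rot: [3.14, 0.001, 1.572]
contact_force: [0.9, -0.2, -1.4]
opening: 0.538
grasp_force: 31.9
```

Call:
play_rows(
  rows=[
    {"dp": [0.02,-0.02,0.1],"turn": [0,0,0],"fingers": 0.7},
    {"dp": [0,0,0.08],"turn": [0,0,0],"fingers": 0.7},
    {"dp": [0,0,0.04],"turn": [0,0,0],"fingers": 0.7},
    {"dp": [0,0,0],"turn": [0,0,0],"fingers": 0.7},
    {"dp": [0,0,0],"turn": [0,0,0],"fingers": 0.7},
  ],
)

```text
clock: 27.3
eef_pos: [461.2, -376.9, 86.9]
tcp_rot: [-3.142, -0.0, 1.571]
contact_force: [-0.1, 0.2, -1.6]
opening: 0.537
grasp_force: 31.9
```

Call:
play_rows(
  rows=[
    {"dp": [0,0,0.03],"turn": [0,0,0],"fingers": 0.7},
    {"dp": [0,0,0],"turn": [0,0,0],"fingers": 0.7},
    {"dp": [0,0,0],"turn": [0,0,0],"fingers": 0.7},
  ],
)

```text
clock: 27.55
eef_pos: [461.4, -377.1, 86.2]
tcp_rot: [3.141, 0.0, 1.571]
contact_force: [-1.5, 0.8, 4.6]
opening: 0.534
grasp_force: 32.6
```

Contact made. I release, lift and move clear.

Call:
play_rows(
  rows=[
    {"dp": [0,0,0],"turn": [0,0,0],"fingers": 0.4},
    {"dp": [0,0,0],"turn": [0,0,0],"fingers": 0.3},
    {"dp": [0,0,0],"turn": [0,0,0],"fingers": 0.15},
    {"dp": [0,0,0],"turn": [0,0,0],"fingers": 0.1},
    {"dp": [0,0,0],"turn": [0,0,0],"fingers": 0.1},
  ],
)

```text
clock: 27.97
eef_pos: [461.3, -376.9, 85.6]
tcp_rot: [-3.142, -0.0, 1.571]
contact_force: [-0.0, 0.7, -0.8]
opening: 0.9
grasp_force: 0.0
```

Call:
play_rows(
  rows=[
    {"dp": [0,0,-0.3],"turn": [0,0,0],"fingers": 0.1},
    {"dp": [0,0,-0.7],"turn": [0,0,0],"fingers": 0.1},
    {"dp": [0,0,-0.9],"turn": [0,0,0],"fingers": 0.1},
    {"dp": [0,0,-0.9],"turn": [0,0,0],"fingers": 0.1},
    {"dp": [0,0,-0.6],"turn": [0,0,0],"fingers": 0.1},
  ],
)

```text
clock: 28.38
eef_pos: [462.1, -377.6, 226.0]
tcp_rot: [3.139, 0.002, 1.571]
contact_force: [1.2, -1.3, 1.2]
opening: 0.9
grasp_force: 0.0
```

Call:
play_rows(
  rows=[
    {"dp": [0,-0.8,0],"turn": [0,0,0],"fingers": 0.1},
    {"dp": [0.4,-0.8,0],"turn": [0,0,0],"fingers": 0.1},
    {"dp": [0.6,-0.7,0],"turn": [0,0,0],"fingers": 0.1},
    {"dp": [0.8,-0.4,0],"turn": [0,0,0],"fingers": 0.1},
    {"dp": [0.8,0,0],"turn": [0,0,0],"fingers": 0.1},
  ],
)

```text
clock: 28.8
eef_pos: [350.0, -271.7, 222.1]
tcp_rot: [-3.14, -0.0, 1.568]
contact_force: [1.0, 0.1, 0.9]
opening: 0.903
grasp_force: 0.0
```

Call:
play_rows(
  rows=[
    {"dp": [0.8,0,0],"turn": [0,0,0],"fingers": 0.1},
    {"dp": [0.8,0,0],"turn": [0,0,0],"fingers": 0.1},
    {"dp": [0.8,0,0],"turn": [0,0,0],"fingers": 0.1},
    {"dp": [0.5,0,0],"turn": [0,0,0],"fingers": 0.1},
    {"dp": [0,0,0],"turn": [0,0,0],"fingers": 0.1},
  ],
)

```text
clock: 29.22
eef_pos: [352.6, -154.0, 222.4]
tcp_rot: [3.141, -0.001, 1.573]
contact_force: [0.0, -1.1, -0.0]
opening: 0.899
grasp_force: 0.0
```

```bash
python3 - <<'E'
from h import *
s=r.sense();print(s['clock'],s['eef_pos'],s['contact_force'])
d=grab('top');e=grab('scene');np.save('t9.npy',d,allow_pickle=True);np.save('s9.npy',e,allow_pickle=True)
a=cv2.resize(d['pixels'][180:300,170:450],(700,300),interpolation=2);b=cv2.resize(e['pixels'][110:290,160:500],(567,300),interpolation=2)
b=np.hstack([b,np.zeros((300,133,3),np.uint8)])
cv2.imwrite('pics/c9.png',cv2.cvtColor(np.vstack([a,b]),cv2.COLOR_RGB2BGR))
E
```

```text
29.2167 [ 352.61339373 -154.04423473  222.38149429] [ 0.0372027  -1.09618372 -0.00593855]
```

View pics/c9.png

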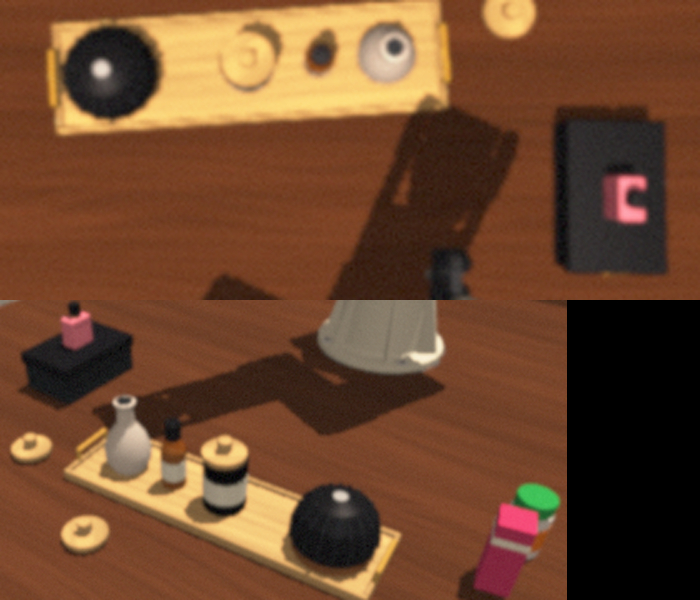

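The top crop shows the perfume centred and square on the box lid: its base spans crop columns 604–629, and the lid is centred at about 615. The lidded candle (247,57) and amber (321,55) stand in line between vase and diffuser. The tub and carton are in place and the arm is clear, so I hand in.

```bash
python3 -c "
from rig import r
print(r.sign_off())"
```

```text
the job is handed in; nothing more can be done
None
```

The job is handed in at about 29 s on the robot's clock. In the last pictures the candle with its lid, the amber bottle and the perfume all stood upright in their places, with the tub and carton undisturbed. The sign-off itself returned no verdict.

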